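Uncover the blind spacer and hold it hole-up for gauging

TASK

Lift the clear dust cover off the aluminium spacer and stand it, without dropping it, in the middle of the blue pad. Then turn the spacer up on end: only one end has a blind hole, so find which, and finish while still holding the spacer in the gripper, steady and upright with the hole facing up, about 15 cm above the green mat and touching nothing else. Do not drop the spacer, and leave the other things on the bench where they are.

Things in the scene. Friction and masses are not known exactly. Their poses are not given: they have to be found in the camera images.
- spacer_mid (a point): grey aluminium blind spacer: a square bar 40 x 40 mm, 70 mm long, about 0.25 kg, lying on one long side on the green mat under the dust cover. One end has a round blind hole, black inside, diameter 25 mm, 45 mm deep; the other end is plain and closed; from above both ends look alike. The point is the centre of the bar (35 mm from each end, 20 mm from each long side). Its x axis runs along the bar and points out of the hole; its y axis is level and its z axis up at the start.
- spacer: the same spacer; origin at the middle of the long side it lies on (20 mm below the centre), axes as for spacer_mid
- cover_knob (a point): the grip point of the clear dust cover: centre of its round black knob, diameter 26 mm, 36 mm tall, standing up from the cover's roof. The point is 82 mm above the cover's lower rim; the knob's top is 18 mm above it. z axis up.
- dust_cover: clear plastic dust cover with black edges, an open-bottomed box 130 x 130 mm and 64 mm high without the knob, walls 4 mm, about 0.3 kg, loose, standing over the spacer on the green mat; origin at the centre of its lower rim
- work_mat: green work mat fixed to the bench, 200 x 200 mm, 4 mm thick; origin at the centre of its underside (on the bench top), z up
- cover_pad: blue pad fixed to the bench, 180 x 180 mm, 4 mm thick, where the cover is parked; origin at the centre of its underside (on the bench top), z up
- glasses_case: closed hard glasses case, cream plastic, 65 x 160 x 36 mm; bystander, to be left where it is; origin at the centre of its underside
- spray_bottle: white bottle with blue label and red cap, diameter 60 mm, 160 mm tall; bystander, to be left where it is; origin at the centre of its underside
- calculator: black desk calculator, 130 x 80 x 16 mm; bystander, to be left where it is; origin at the centre of its underside
- tape_roll: roll of yellow tape lying flat, outer diameter 90 mm, 24 mm high; bystander, to be left where it is; origin at the centre of its underside
- carton: small brown carton with a paper band, 50 x 90 x 45 mm; bystander, to be left where it is; origin at the centre of its underside
- plug_gauge: plug gauge lying down, red handle and steel pin, 110 mm long, 18 mm thick; bystander, to be left where it is; origin at the centre of its underside
- brass_standoff: round brass stand-off standing upright, diameter 20 mm, 40 mm tall; bystander, to be left where it is; origin at the centre of its underside
There are look-alikes about, which are no part of the job. Of the things that look like the dust_cover, take the one that is farthest from the robot's base at the start.

How it is judged (in metres and radians):
On the way:
1. the dust cover stands upright on the blue pad, let go (horizontal distance between dust_cover and cover_pad below 0.04 m and height (world z) of dust_cover below 0.012 m and angle between dust_cover's own z axis and vertical below 0.08 rad and contact force between dust_cover and the fingers below 0.1 N and linear speed of dust_cover below 0.03 m/s), for 0.2 s.
At the end, for the whole second after the job is handed in: Cover upright and released on the blue pad, centres within 40 mm. Spacer held still by the fingers alone, its centre over 110 mm above the bench and within 100 mm (level) of the green mat's centre, hole facing up within 0.26 rad (15 degrees) of vertical (all of step 1 and height (world z) of spacer_mid above 0.11 m and angle between spacer_mid's own x axis and vertical below 0.26 rad and horizontal distance between spacer_mid and work_mat below 0.1 m and contact force between spacer and the fingers above 2 N and linear speed of spacer below 0.03 m/s and angular speed of spacer below 0.2 rad/s and contact force between spacer and work_mat below 0.1 N and contact force between spacer and cover_pad below 0.1 N and contact force between spacer and dust_cover below 0.1 N and contact force between spacer and glasses_case below 0.1 N and contact force between spacer and spray_bottle below 0.1 N and contact force between spacer and calculator below 0.1 N and contact force between spacer and tape_roll below 0.1 N and contact force between spacer and carton below 0.1 N and contact force between spacer and plug_gauge below 0.1 N and contact force between spacer and brass_standoff below 0.1 N); the arm keeps its last pose, push and grip.
It fails at once if the dust cover is dropped (moves freely faster than 0.7 m/s) (linear speed of dust_cover above 0.7 m/s and contact force between dust_cover and the fingers below 0.05 N).
It fails at once if the spacer is dropped (moves freely faster than 0.7 m/s) (linear speed of spacer above 0.7 m/s and contact force between spacer and the fingers below 0.05 N).
It fails at once if a bystander is moved more than 30 mm (distance of any of glasses_case, spray_bottle, calculator, tape_roll, carton, plug_gauge, brass_standoff from where it was at the start of the episode above 0.03 m).
It also fails if it takes over 58 s, if anything falls off the work surface, if the arm or the gripper's body presses on something with over 40 N, if the wrist force passes 120 N, or if a joint passes its speed limit or range.

ROBOT

A 6-joint arm with a two-finger parallel gripper is mounted at the origin on the work surface. World frame = base frame: x ahead of the robot, y to its left, z up, the work surface at z = 0. Lengths are in mm, angles in rad, forces in N, time in s.
With the tool pointing down it reaches from about 350 to 775 mm from the base axis. Payload 5.5 kg.
Tool frame: the origin (TCP) lies between the finger pads; the fingertips stand 22 mm ahead of it and the grasp point (between the pads) lies 3 mm ahead of it; z points along the fingers, y is the direction in which the jaws open and shut (so a half turn about z gives the same grasp; the last joint's range is limited). The gripper opens to 85 mm and grips with 20 to 120 N. Pads are 22 mm wide; open, the fingers measure 114 mm over their backs; the gripper's body (76 mm by 85 mm) begins 54 mm behind the grasp point. The pads swing forward as they close: fully open they stand 13 mm farther back than shut.
Start: joints at [-1.315, 0.313, 0.046, 1.304, 0, 1.431], TCP at [221.688, -530.588, 253.323] pointing down, gripper open.
Joint ranges: [-2.76, 2.76], [-0.86, 1.69], [-1.03, 1.26], [-2.2, 2.34], [-1.47, 1.5], [-3.14, 3.14]. Speed limits (rad/s): [2.57, 2.57, 3.14, 3.14, 3.14, 3.14].

INTERFACE

Orientations are given as a unit quaternion [x, y, z, w].
In Python, from plant import manip gives the robot as it stands.
- The arm moves only by the tool servo_tool, never from a script. Its argument "motion" is a list of rows, each an object with "slide": the shift along the tool's x, y, z in units of 30 mm (1.0 is 30 mm), a list of three; "rotation": the turn, a rotation vector about the tool's x, y, z in units of 6 degrees (1.0 is 6 degrees), a list of three; "jaw": the opening, from 0 (shut) to 1 (fully open). In form: [{"slide": [tx, ty, tz], "rotation": [ax, ay, az], "jaw": jaw}, ...]. A call has 1 to 8 rows; each row shifts and turns the commanded pose from where the row before left it, along the tool's axes as they then stand; what a row does not reach is not made up. A row lasts 1/10 s, in which the tool goes at most 50 mm and 8.59 degrees, less where a joint would pass 70% of its speed; a pose out of reach is approached as far as the arm can. A call is refused whole if a number of a shift passes 1 or a number of a turn 1, either way. A call with a gripper value outside its range is refused whole. The fingers move at their own pace and stop on an object; "force" is the grip in N (left out, the last holds). Time passes only in rows, so rows that do not move let the fingers close. It gives the time, the measured TCP pose, the force and the opening at its end, in the units of the state.
- manip.sense(): the state, without advancing time (a new reading comes with each control period).
- manip.capture(name): name is "scene" or "top" or "wrist"; returns the picture (420x560x3 uint8, red, green, blue); there is no depth.
- manip.camera_params(name): a dict with "fx", "fy", "cx", "cy" (pixels), "k1" (the pictures are not rectified: a ray, as slopes to the right and down, at radius r is drawn at 1 + k1 r^2 times it, then the intrinsics apply), "origin" and "orientation" of the camera in the world; the wrist camera has in their place "T_tool_cam" (4x4, takes a point from camera to tool coordinates, whose origin is the TCP and whose axes are the flange's). Camera axes: x right, y down, z forward; pixel columns grow to the right and rows downward; lengths in mm; the calibration is good to about 2 mm. A picture is of the moment at which its call begins: read the wrist's pose just before it. camera_params takes no time and is no camera call.
- manip.hand_in(): hands the job in, once; it reports no verdict.
The state is a dict: "time_s": time; "joints": joint angles; "qd": joint speeds; "effort": joint torques, N m; "position": TCP position; "ee_rot": TCP orientation; "ft_force": force on the tool from outside, world axes, zero at the start; "torque": the same for the moment, N m; "opening": opening from 0.0 (shut) to 1.0 (fully open).
Only numpy, scipy, OpenCV 4.12 (cv2) and the standard library are available. Lean on these libraries where they do the work, as an engineer would, in place of code of your own. Each camera call takes 0.05 s, during which the arm holds its last target.

## Working session

There is one attempt and no reset: what is moved stays moved. The work goes in short steps, Python scripts to look and compute and a tool call to move; the robot and the scene stay as the last step left them, time stands still between calls to the robot, and variables do not carry over. Pictures are saved under pics/ and viewed, and the job is handed in when it is done.

Besides the shell and the picture viewer there is one more tool, called after "Emit:" in YAML: its name, and indented under it one key for each argument. servo_tool: Moves the arm, as the interface text tells. Its arguments: {"type":"object","properties":{"motion":{"type":"array"},"force":{"type":"number"}},"required":["motion"]}

```bash
ls; mkdir -p pics; python3 - <<'E'
from plant import manip
import cv2
s=manip.sense(); print(s)
for n in ("scene","top"):
    im=manip.capture(n); cv2.imwrite(f"pics/{n}0.png",im[:,:,::-1])
for n in ("scene","top","wrist"): print(n,manip.camera_params(n))
E
```

```text
pics
{'time_s': 0.0, 'joints': array([-1.31457261e+00,  3.13997822e-01,  4.49778470e-02,  1.30359598e+00,
        2.82196088e-05,  1.43121253e+00]), 'qd': array([-5.91734872e-05,  7.18030723e-04,  2.73801648e-04,  2.04125897e-04,
        1.51895911e-04,  5.43717945e-04]), 'effort': array([-1.35229609e-03, -4.80623925e+01,  2.98533386e+01,  1.92734582e-02,
       -2.63910442e-04,  8.74941719e-06]), 'position': array([ 221.58017889, -530.0830086 ,  252.4098377 ]), 'ee_rot': array([ 9.80480481e-01,  1.96614341e-01, -3.89443174e-05, -9.09087646e-04]), 'ft_force': array([-0.14643706, -0.96147887,  0.38068742]), 'torque': array([ 0.04345495,  0.03119711, -0.01814629]), 'opening': 1.0031631182730705}
scene {'fx': 477.71469462078164, 'fy': 477.71469462078164, 'cx': 282.52077970005575, 'cy': 205.7676410408099, 'k1': 0.05787306008287571, 'origin': array([1531.79650741,  -16.14019731,  984.77681232]), 'orientation': array([ 0.64896957,  0.64172588, -0.28236664, -0.29545806])}
top {'fx': 529.815697697321, 'fy': 529.815697697321, 'cx': 278.180106307732, 'cy': 205.30705163138845, 'k1': -0.1696242383718052, 'origin': array([ 432.05119895,  -17.42132443, 1392.1892095 ]), 'orientation': array([-0.6968867 ,  0.71655139, -0.02180038,  0.02068279])}
wrist {'fx': 375.4079029543108, 'fy': 375.4079029543108, 'cx': 281.82872497893663, 'cy': 209.37068655903704, 'k1': -0.05883848004385607, 'T_tool_cam': array([[-1.38462071e-04, -9.50172049e-01, -3.11725934e-01,
         8.03916053e+01],
       [ 9.99999656e-01,  1.23405295e-04, -8.20330481e-04,
        -1.11721584e-01],
       [ 8.17923725e-04, -3.11725940e-01,  9.50171705e-01,
        -1.19875188e+02],
       [ 0.00000000e+00,  0.00000000e+00,  0.00000000e+00,
         1.00000000e+00]])}
```

View pics/scene0.png

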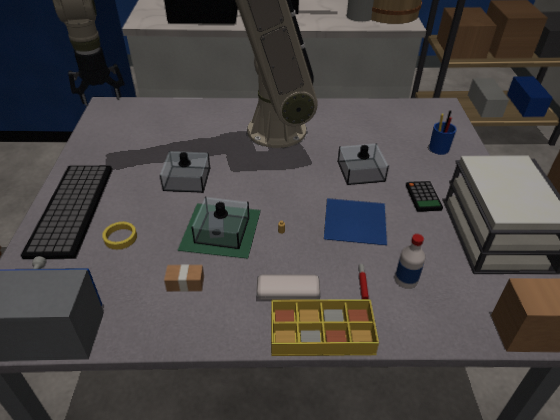

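View pics/top0.png

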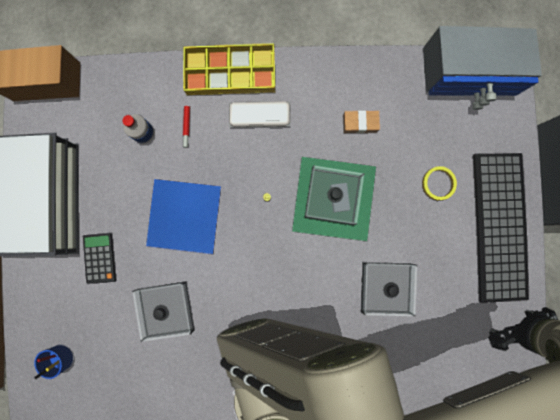

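The top view shows the target cover on the green mat, with its knob at about (336,194) and the spacer below it at (341,198). The blue pad is near (184,216), and there are decoy covers at (163,311) and (390,288).

```bash
cat > h.py <<'E'
import numpy as np, cv2
from scipy.spatial.transform import Rotation as R
from plant import manip
def cam(n,st=None):
    p=manip.camera_params(n)
    if n=="wrist":
        T=np.eye(4);T[:3,:3]=R.from_quat(st['ee_rot']).as_matrix();T[:3,3]=st['position'];T=T@p['T_tool_cam']
        return p,T[:3,:3],T[:3,3]
    return p,R.from_quat(p['orientation']).as_matrix(),np.array(p['origin'])
def rays(c,uv):
    p,Rm,o=c;uv=np.atleast_2d(np.array(uv,float))
    d=np.stack([(uv[:,0]-p['cx'])/p['fx'],(uv[:,1]-p['cy'])/p['fy']],1);u=d.copy()
    for _ in range(30): u=d/(1+p['k1']*(u**2).sum(1,keepdims=True))
    return np.c_[u,np.ones(len(u))]@Rm.T
def plane(c,uv,z):
    r=rays(c,uv);o=c[2];return o+r*((z-o[2])/r[:,2:])
def proj(c,X):
    p,Rm,o=c;q=(np.atleast_2d(X)-o)@Rm;u=q[:,:2]/q[:,2:]
    u=u*(1+p['k1']*(u**2).sum(1,keepdims=True));return u*p['fx']+[p['cx'],p['cy']]
def tri(cs,uvs):
    A=np.zeros((3,3));b=np.zeros(3)
    for c,uv in zip(cs,uvs):
        r=rays(c,uv)[0];r/=np.linalg.norm(r);P=np.eye(3)-np.outer(r,r);A+=P;b+=P@c[2]
    return np.linalg.solve(A,b)
E
python3 - <<'E'
from h import *
t=cv2.imread('pics/top0.png');s=cv2.imread('pics/scene0.png')
ct,cs=cam('top'),cam('scene')
hsv=cv2.cvtColor(t,cv2.COLOR_BGR2HSV)
for nm,lo,hi in (('green',(50,80,30),(85,255,255)),('blue',(100,150,60),(125,255,255))):
    m=cv2.inRange(hsv,lo,hi)
    cn=cv2.findContours(m,cv2.RETR_EXTERNAL,cv2.CHAIN_APPROX_SIMPLE)[0]
    c=max(cn,key=cv2.contourArea) if nm=='green' else max([c for c in cn if cv2.boundingRect(c)[1]>150],key=cv2.contourArea)
    box=cv2.boxPoints(cv2.minAreaRect(c));P=plane(ct,box,4);print(nm,box.tolist(),P.mean(0).round(1))
    e=P[1]-P[0];print(np.linalg.norm(P[1]-P[0]),np.linalg.norm(P[2]-P[1]),np.degrees(np.arctan2(e[1],e[0])))
cv2.imwrite('pics/tz.png',cv2.resize(t[145:250,280:400],None,fx=6,fy=5.7,interpolation=cv2.INTER_CUBIC))
cv2.imwrite('pics/sz.png',cv2.resize(s[185:265,170:270],None,fx=7,fy=7,interpolation=cv2.INTER_CUBIC))
g=cv2.cvtColor(t,cv2.COLOR_BGR2GRAY)
for nm,im,x0,y0,w,h in (('t',t,322,180,28,28),('s',s,208,200,26,20)):
    m=(im[y0:y0+h,x0:x0+w].max(2)<45).astype(np.uint8);M=cv2.connectedComponentsWithStats(m);print(nm,M[2],M[3]+[x0,y0])
E
```

```text
green [[291.9666442871094, 230.65353393554688], [301.7215881347656, 156.51602172851562], [376.0401916503906, 166.29476928710938], [366.2852478027344, 240.43228149414062]] [ 529.9 -168.7    4. ]
197.48775637214598 199.20877617980727 -9.20406221556211
blue [[146.28004455566406, 245.24761962890625], [154.2090606689453, 178.6439208984375], [220.01454162597656, 186.4779052734375], [212.0855255126953, 253.08160400390625]] [494.9 231.1   4. ]
177.81780127064084 177.5562733147623 -7.747322604435275
t [[  0   0  28  28 763]
 [  8  12   9   8  21]] [[335.56094364 193.40629096]
 [333.28571429 196.9047619 ]]
s [[  0   0  26  20 354]
 [  6   2  14  17 166]] [[220.63559322 208.81073446]
 [220.21084337 210.96987952]]
```

```bash
sleep 0
```

```text
(no output)
```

View pics/tz.png

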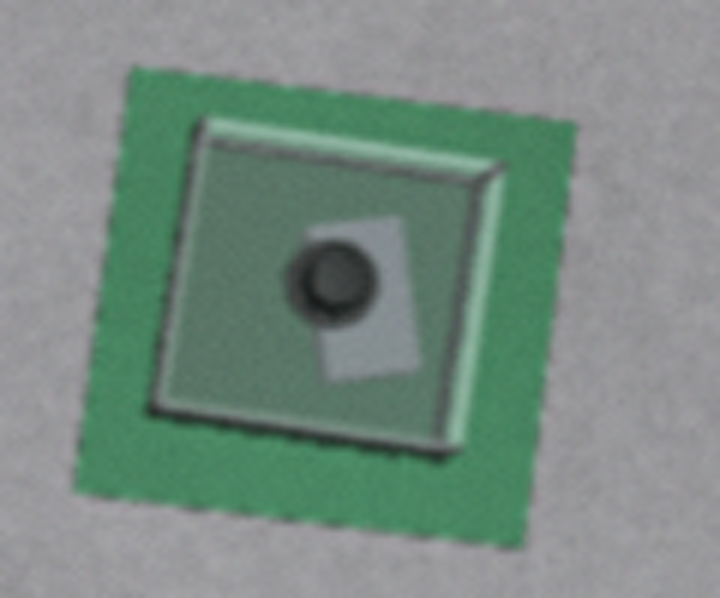

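View pics/sz.png

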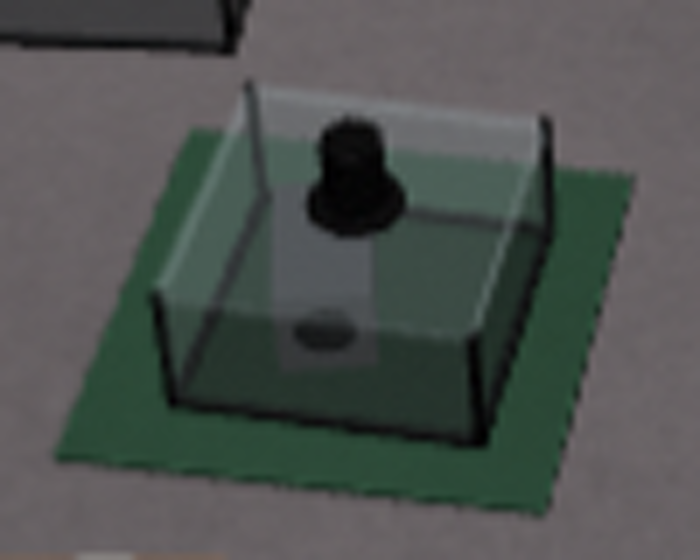

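```bash
python3 - <<'E'
from h import *
ct,cs=cam('top'),cam('scene')
kt=[336.0,192.9];ks=[220.0,203.5]
print('knob top tri',tri([ct,cs],[kt,ks]).round(1),plane(ct,[kt],104).round(1),plane(cs,[ks],104).round(1))
z=lambda p:(280+p[0]/6-.4,145+p[1]/5.7-.4)
e=plane(ct,[z((400,217)),z((418,368)),z((308,228)),z((328,381))],44)
print(e.round(1),'mid',e.mean(0)); d=e[0]-e[1];print(np.degrees(np.arctan2(d[1],d[0])),np.linalg.norm(d))
cor=plane(ct,[z((203,118)),z((505,163)),z((458,450)),z((152,410))],68);print(cor.round(1),cor.mean(0))
s=manip.sense();print(R.from_quat(s['ee_rot']).as_matrix().round(3),s['position'])
E
```

```text
knob top tri [ 535.9 -162.1  104.3] [[ 536.  -162.7  104. ]] [[ 535.6 -161.5  104. ]]
[[ 566.4 -196.8   44. ]
 [ 498.2 -202.1   44. ]
 [ 562.5 -157.2   44. ]
 [ 493.5 -163.4   44. ]] mid [ 530.1313068  -179.85211201   44.        ]
4.392164934676327 68.39171944599275
[[ 610.2 -112.2   68. ]
 [ 586.9 -239.    68. ]
 [ 460.4 -214.3   68. ]
 [ 481.7  -86.8   68. ]] [ 534.79908837 -163.08425122   68.        ]
[[ 0.923  0.386 -0.   ]
 [ 0.386 -0.923  0.002]
 [ 0.    -0.002 -1.   ]] [ 221.56815514 -530.12485423  252.48068816]
```

Emit:
servo_tool:
  motion:
    - {"slide": [0.9, -0.455, 0], "rotation": [0, 0, 0], "jaw": 1}
    - {"slide": [0.9, -0.455, 0], "rotation": [0, 0, 0], "jaw": 1}
    - {"slide": [0.9, -0.455, 0], "rotation": [0, 0, 0], "jaw": 1}
    - {"slide": [0.9, -0.455, 0], "rotation": [0, 0, 0], "jaw": 1}
    - {"slide": [0.9, -0.455, 0], "rotation": [0, 0, 0], "jaw": 1}
    - {"slide": [0.9, -0.455, 0], "rotation": [0, 0, 0], "jaw": 1}
    - {"slide": [0.9, -0.455, 0], "rotation": [0, 0, 0], "jaw": 1}
    - {"slide": [0.9, -0.455, 0], "rotation": [0, 0, 0], "jaw": 1}
  force: 40

```text
time_s: 0.9
position: [379.4, -345.3, 252.9]
ee_rot: [0.98, 0.197, -0.0, -0.0]
ft_force: [1.0, -0.0, 0.9]
opening: 1.003
```

```bash
cat > log.py <<'E'
from h import *
import json
s=manip.sense();open('log.jsonl','a').write(json.dumps([list(map(float,s[k])) for k in('joints','position','ee_rot')])+'\n')
print(round(s['time_s'],2),s['joints'].round(3),s['position'].round(1),R.from_quat(s['ee_rot']).as_matrix().round(3).tolist(),s['ft_force'].round(1),round(s['opening'],3))
E
python3 log.py
```

```text
0.9 [-0.895  0.194 -0.112  1.265 -0.     1.851] [ 379.4 -345.3  252.9] [[0.923, 0.385, -0.0], [0.385, -0.923, 0.001], [-0.0, -0.001, -1.0]] [ 1.  -0.   0.9] 1.003
```

Emit:
servo_tool:
  motion:
    - {"slide": [0.9, -0.455, 0], "rotation": [0, 0, 0], "jaw": 1}
    - {"slide": [0.9, -0.455, 0], "rotation": [0, 0, 0], "jaw": 1}
    - {"slide": [0.9, -0.455, 0], "rotation": [0, 0, 0], "jaw": 1}
    - {"slide": [0.9, -0.455, 0], "rotation": [0, 0, 0], "jaw": 1}
    - {"slide": [0.9, -0.455, 0], "rotation": [0, 0, 0], "jaw": 1}
    - {"slide": [0.9, -0.455, 0], "rotation": [0, 0, 0], "jaw": 1}
    - {"slide": [0.9, -0.455, 0], "rotation": [0, 0, 0], "jaw": 1}
    - {"slide": [0.9, -0.455, 0], "rotation": [0, 0, 0], "jaw": 1}

```text
time_s: 1.7
position: [536.6, -161.3, 252.9]
ee_rot: [0.98, 0.197, -0.0, -0.0]
ft_force: [-0.2, -0.4, 0.6]
opening: 1.001
```

```bash
python3 log.py
```

```text
1.7 [-0.435  0.285  0.007  1.293 -0.     2.31 ] [ 536.6 -161.3  252.9] [[0.923, 0.386, -0.001], [0.386, -0.923, 0.0], [-0.001, -0.001, -1.0]] [-0.2 -0.4  0.6] 1.001
```

```bash
python3 - <<'E'
from h import *
s=manip.sense();im=manip.capture('wrist');cv2.imwrite('pics/w1.png',im[:,:,::-1])
c=cam('wrist',s);print(proj(c,[[535.8,-162.2,104],[530,-180,44]]),s['position'])
E
```

```text
[[283.0500285  200.68467075]
 [298.51415535 194.39513545]] [ 536.55934578 -161.34429767  252.86251608]
```

View pics/w1.png

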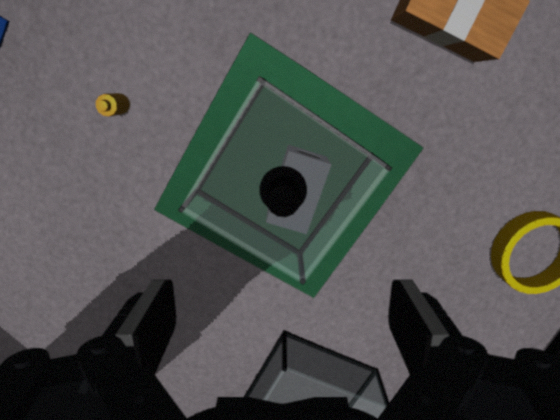

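The knob blob spans about (260–307, 166–216). Its top sits near (284,198), which agrees with the prediction of (283,201). Next I'll descend and grip.

Emit:
servo_tool:
  motion:
    - {"slide": [-0.03, 0, 0.9], "rotation": [0, 0, 0], "jaw": 1}
    - {"slide": [0, 0, 0.9], "rotation": [0, 0, 0], "jaw": 1}
    - {"slide": [0, 0, 0.9], "rotation": [0, 0, 0], "jaw": 1}
    - {"slide": [0, 0, 0.9], "rotation": [0, 0, 0], "jaw": 1}
    - {"slide": [0, 0, 0.9], "rotation": [0, 0, 0], "jaw": 1}
    - {"slide": [0, 0, 0.5], "rotation": [0, 0, 0], "jaw": 1}
    - {"slide": [0, 0, 0.2], "rotation": [0, 0, 0], "jaw": 1}
    - {"slide": [0, 0, 0], "rotation": [0, 0, 0], "jaw": 0.7}

```text
time_s: 2.55
position: [534.5, -162.7, 96.3]
ee_rot: [0.98, 0.197, -0.001, -0.001]
ft_force: [0.4, 0.5, 0.3]
opening: 0.857
```

Emit:
servo_tool:
  motion:
    - {"slide": [0, 0, 0], "rotation": [0, 0, 0], "jaw": 0.4}
    - {"slide": [0, 0, 0], "rotation": [0, 0, 0], "jaw": 0.2}
    - {"slide": [0, 0, 0], "rotation": [0, 0, 0], "jaw": 0}
    - {"slide": [0, 0, 0], "rotation": [0, 0, 0], "jaw": 0}
    - {"slide": [0, 0, 0], "rotation": [0, 0, 0], "jaw": 0}
    - {"slide": [0, 0, 0], "rotation": [0, 0, 0], "jaw": 0}

```text
time_s: 3.15
position: [535.9, -163.1, 98.5]
ee_rot: [0.98, 0.197, 0.001, 0.001]
ft_force: [-1.1, 0.8, 4.8]
opening: 0.292
```

```bash
python3 log.py
```

```text
3.15 [-0.439  0.377 -0.258  0.934  0.     2.307] [ 535.9 -163.1   98.5] [[0.923, 0.386, 0.002], [0.386, -0.923, -0.001], [0.002, 0.001, -1.0]] [-1.1  0.8  4.8] 0.292
```

Emit:
servo_tool:
  motion:
    - {"slide": [0, 0, 0], "rotation": [0, 0, 0], "jaw": 0}
    - {"slide": [0, 0, -0.2], "rotation": [0, 0, 0], "jaw": 0}
    - {"slide": [0, 0, -0.4], "rotation": [0, 0, 0], "jaw": 0}
    - {"slide": [0, 0, -0.6], "rotation": [0, 0, 0], "jaw": 0}
    - {"slide": [0, 0, -0.7], "rotation": [0, 0, 0], "jaw": 0}
    - {"slide": [0, 0, -0.7], "rotation": [0, 0, 0], "jaw": 0}
    - {"slide": [0, 0, -0.7], "rotation": [0, 0, 0], "jaw": 0}
    - {"slide": [0, 0, -0.5], "rotation": [0, 0, 0], "jaw": 0}

```text
time_s: 3.95
position: [535.4, -163.0, 213.2]
ee_rot: [0.98, 0.197, 0.0, 0.0]
ft_force: [-0.2, 0.3, -3.4]
opening: 0.289
```

```bash
python3 log.py;python3 - <<'E'
from h import *
for n in ('scene','top'):
    cv2.imwrite(f'pics/{n}1.png',manip.capture(n)[:,:,::-1])
E
```

```text
3.95 [-0.439  0.297 -0.075  1.198 -0.     2.307] [ 535.4 -163.   213.2] [[0.923, 0.386, 0.001], [0.386, -0.923, -0.001], [0.001, 0.001, -1.0]] [-0.2  0.3 -3.4] 0.289
```

View pics/scene1.png

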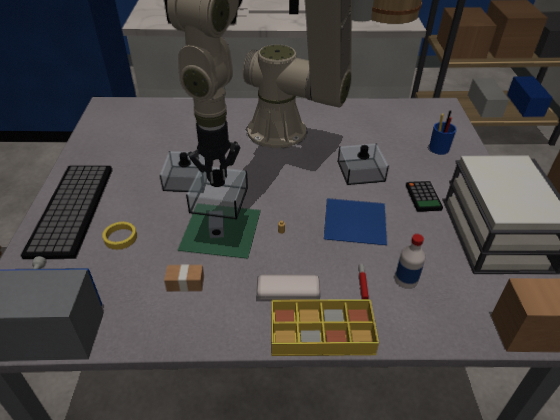

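The cover is lifted clear, and the scene view shows the spacer's dark hole at about (216,232), on the end facing away from the robot. I'll turn slightly to spare joint 6, then carry the cover to the pad.

Emit:
servo_tool:
  motion:
    - {"slide": [0, 0, 0], "rotation": [0, 0, -0.5], "jaw": 0}
    - {"slide": [0, 0, 0], "rotation": [0, 0, -1], "jaw": 0}
    - {"slide": [0, 0, 0], "rotation": [0, 0, -1], "jaw": 0}
    - {"slide": [0, 0, 0], "rotation": [0, 0, -0.5], "jaw": 0}
    - {"slide": [0.2, -0.3, 0], "rotation": [0, 0, 0], "jaw": 0}
    - {"slide": [0.45, -0.65, 0], "rotation": [0, 0, 0], "jaw": 0}
    - {"slide": [0.54, -0.78, 0], "rotation": [0, 0, 0], "jaw": 0}
    - {"slide": [0.54, -0.78, 0], "rotation": [0, 0, 0], "jaw": 0}

```text
time_s: 4.85
position: [524.7, -70.4, 210.5]
ee_rot: [0.938, 0.347, -0.001, -0.001]
ft_force: [1.0, 0.2, -3.5]
opening: 0.289
```

Emit:
servo_tool:
  motion:
    - {"slide": [0.54, -0.78, 0], "rotation": [0, 0, 0], "jaw": 0}
    - {"slide": [0.54, -0.78, 0], "rotation": [0, 0, 0], "jaw": 0}
    - {"slide": [0.54, -0.78, 0], "rotation": [0, 0, 0], "jaw": 0}
    - {"slide": [0.54, -0.78, 0], "rotation": [0, 0, 0], "jaw": 0}
    - {"slide": [0.54, -0.78, 0], "rotation": [0, 0, 0], "jaw": 0}
    - {"slide": [0.54, -0.78, 0], "rotation": [0, 0, 0], "jaw": 0}
    - {"slide": [0.54, -0.78, 0], "rotation": [0, 0, 0], "jaw": 0}
    - {"slide": [0.54, -0.78, 0], "rotation": [0, 0, 0], "jaw": 0}

```text
time_s: 5.65
position: [500.6, 156.2, 210.7]
ee_rot: [0.938, 0.347, -0.001, -0.0]
ft_force: [0.8, -0.2, -2.4]
opening: 0.291
```

```bash
python3 log.py; python3 - <<'E'
from h import *
s=manip.sense();M=R.from_quat(s['ee_rot']).as_matrix()
print(M.T@(np.array([494.9,231.1,s['position'][2]])-s['position'])/30)
E
```

```text
5.65 [ 0.149  0.233 -0.167  1.172  0.     2.582] [500.6 156.2 210.7] [[0.759, 0.651, -0.001], [0.651, -0.759, -0.0], [-0.001, -0.001, -1.0]] [ 0.8 -0.2 -2.4] 0.291
[ 1.48251498e+00 -2.01862564e+00  1.95659348e-04]
```

Emit:
servo_tool:
  motion:
    - {"slide": [0.5, -0.68, 0], "rotation": [0, 0, 0], "jaw": 0}
    - {"slide": [0.5, -0.68, 0], "rotation": [0, 0, 0], "jaw": 0}
    - {"slide": [0.35, -0.48, 0], "rotation": [0, 0, 0], "jaw": 0}
    - {"slide": [0.13, -0.18, 0.3], "rotation": [0, 0, 0], "jaw": 0}
    - {"slide": [0, 0, 0.7], "rotation": [0, 0, 0], "jaw": 0}
    - {"slide": [0, 0, 0.9], "rotation": [0, 0, 0], "jaw": 0}
    - {"slide": [0, 0, 0.7], "rotation": [0, 0, 0], "jaw": 0}
    - {"slide": [0, 0, 0.4], "rotation": [0, 0, 0], "jaw": 0}

```text
time_s: 6.45
position: [493.9, 228.6, 118.4]
ee_rot: [0.938, 0.347, -0.002, 0.0]
ft_force: [-0.5, 0.2, -2.8]
opening: 0.295
```

Emit:
servo_tool:
  motion:
    - {"slide": [0, 0, 0.3], "rotation": [0, 0, 0], "jaw": 0}
    - {"slide": [0, 0, 0.15], "rotation": [0, 0, 0], "jaw": 0}
    - {"slide": [0, 0, 0.1], "rotation": [0, 0, 0], "jaw": 0}
    - {"slide": [0, 0, 0], "rotation": [0, 0, 0], "jaw": 0}

```text
time_s: 6.85
position: [496.3, 229.4, 105.1]
ee_rot: [0.938, 0.347, 0.0, 0.0]
ft_force: [0.2, -0.7, -3.3]
opening: 0.29
```

```bash
python3 log.py; python3 - <<'E'
from h import *
cv2.imwrite('pics/scene2.png',manip.capture('scene')[:,:,::-1])
E
```

```text
6.85 [ 0.286  0.349 -0.282  0.939 -0.     2.718] [496.3 229.4 105.1] [[0.759, 0.652, 0.001], [0.652, -0.759, 0.0], [0.001, 0.0, -1.0]] [ 0.2 -0.7 -3.3] 0.29
```

View pics/scene2.png

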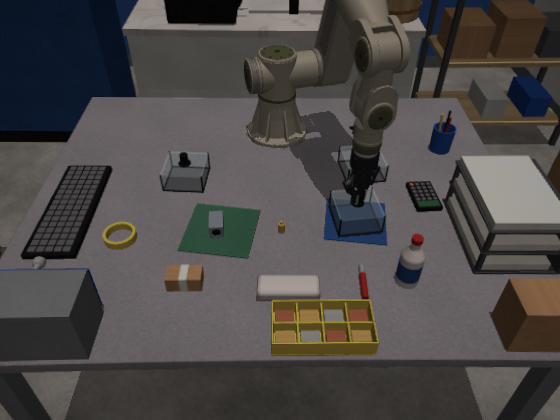

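The cover is over the pad and still hanging (−3.3 N). The spacer's hole is visible at (216,232) and faces the scene camera. I'll lower gently until the force shows contact.

Emit:
servo_tool:
  motion:
    - {"slide": [0, 0, 0.1], "rotation": [0, 0, 0], "jaw": 0}
    - {"slide": [0, 0, 0.07], "rotation": [0, 0, 0], "jaw": 0}
    - {"slide": [0, 0, 0], "rotation": [0, 0, 0], "jaw": 0}

```text
time_s: 7.2
position: [495.9, 229.4, 99.5]
ee_rot: [0.938, 0.348, -0.0, 0.0]
ft_force: [0.6, -0.7, -3.1]
opening: 0.284
```

```bash
python3 log.py
```

```text
7.2 [ 0.286  0.354 -0.29   0.927 -0.     2.718] [495.9 229.4  99.5] [[0.758, 0.652, -0.0], [0.652, -0.758, -0.0], [-0.0, 0.0, -1.0]] [ 0.6 -0.7 -3.1] 0.284
```

Emit:
servo_tool:
  motion:
    - {"slide": [0, 0, 0.05], "rotation": [0, 0, 0], "jaw": 0}
    - {"slide": [0, 0, 0.05], "rotation": [0, 0, 0], "jaw": 0}
    - {"slide": [0, 0, 0], "rotation": [0, 0, 0], "jaw": 0}

```text
time_s: 7.5
position: [496.1, 229.4, 98.4]
ee_rot: [0.938, 0.348, 0.001, 0.0]
ft_force: [-4.5, -2.1, 9.4]
opening: 0.294
```

```bash
python3 log.py
```

```text
7.5 [ 0.286  0.354 -0.292  0.923 -0.     2.718] [496.1 229.4  98.4] [[0.758, 0.652, 0.001], [0.652, -0.758, 0.0], [0.001, 0.001, -1.0]] [-4.5 -2.1  9.4] 0.294
```

It's in contact (+9.4 N), so I'll open the jaws and go straight up.

Emit:
servo_tool:
  motion:
    - {"slide": [0, 0, 0], "rotation": [0, 0, 0], "jaw": 0.35}
    - {"slide": [0, 0, 0], "rotation": [0, 0, 0], "jaw": 0.5}
    - {"slide": [0, 0, 0], "rotation": [0, 0, 0], "jaw": 0.8}
    - {"slide": [0, 0, 0], "rotation": [0, 0, 0], "jaw": 1}
    - {"slide": [0, 0, -0.3], "rotation": [0, 0, 0], "jaw": 1}
    - {"slide": [0, 0, -0.9], "rotation": [0, 0, 0], "jaw": 1}
    - {"slide": [0, 0, -0.9], "rotation": [0, 0, 0], "jaw": 1}
    - {"slide": [0, 0, -0.9], "rotation": [0, 0, 0], "jaw": 1}

```text
time_s: 8.3
position: [495.9, 229.4, 188.1]
ee_rot: [0.938, 0.348, -0.0, 0.0]
ft_force: [-0.5, 0.3, -0.2]
opening: 0.998
```

```bash
python3 log.py; python3 - <<'E'
from h import *
s=cv2.imwrite('pics/top3.png',manip.capture('top')[:,:,::-1])
im=manip.capture('scene')[:,:,::-1];cv2.imwrite('pics/scene3.png',cv2.resize(im[180:260,170:400],None,fx=3.4,fy=3.4,interpolation=cv2.INTER_CUBIC))
cv2.imwrite('pics/scene3f.png',im)
import json
L=[json.loads(l) for l in open('log.jsonl')]
# FK fit: tool down data
A=[];b=[]
for q,p,_ in L:
    print(np.round(q,3),round(np.hypot(p[0],p[1]),1),round(p[2],1), round(q[1]-q[2]+q[3],3))
E
```

```text
8.3 [ 0.286  0.286 -0.153  1.132 -0.     2.718] [495.9 229.4 188.1] [[0.758, 0.652, -0.0], [0.652, -0.758, -0.0], [-0.0, 0.0, -1.0]] [-0.5  0.3 -0.2] 0.998
[-0.895  0.194 -0.112  1.265 -0.     1.851] 513.0 252.9 1.572
[-0.435  0.285  0.007  1.293 -0.     2.31 ] 560.3 252.9 1.572
[-0.439  0.377 -0.258  0.934  0.     2.307] 560.2 98.5 1.569
[-0.439  0.297 -0.075  1.198 -0.     2.307] 559.6 213.2 1.57
[ 0.149  0.233 -0.167  1.172  0.     2.582] 524.3 210.7 1.572
[ 0.286  0.349 -0.282  0.939 -0.     2.718] 546.8 105.1 1.57
[ 0.286  0.354 -0.29   0.927 -0.     2.718] 546.3 99.5 1.571
[ 0.286  0.354 -0.292  0.923 -0.     2.718] 546.6 98.4 1.57
[ 0.286  0.286 -0.153  1.132 -0.     2.718] 546.4 188.1 1.571
```

View pics/scene3.png

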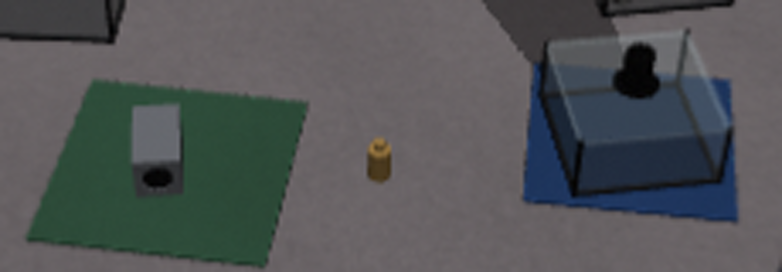

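View pics/top3.png

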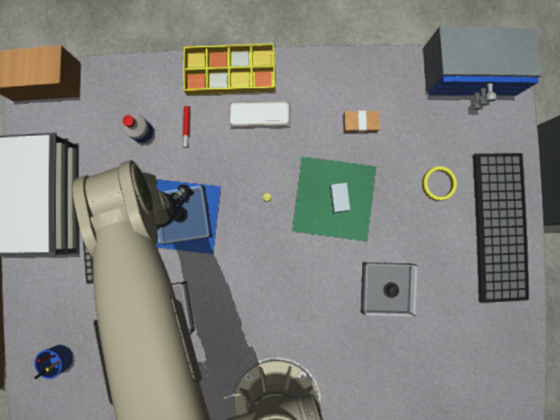

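```bash
python3 - <<'E'
from h import *
import json
from scipy.optimize import least_squares
L=[json.loads(l) for l in open('log.jsonl')]+[[[-1.31457,.313998,.044978,1.3036,0,1.4312],[221.58,-530.08,252.41],0]]
L=[l for l in L]
A=[];b=[]
d=80
for q,p,_ in L:
    az=np.arctan2(p[1],p[0]); r=np.hypot(p[0],p[1]); print('d',round(r*np.sin(az-q[0]),2),end=' ')
    rr=r*np.cos(az-q[0]); a=q[1]-q[2]
    A.append([1,0,np.sin(q[1]),np.cos(q[1]),np.sin(a),np.cos(a)]);b.append(rr)
    A.append([0,1,np.cos(q[1]),-np.sin(q[1]),np.cos(a),-np.sin(a)]);b.append(p[2])
x,res,rk,sv=np.linalg.lstsq(np.array(A),np.array(b),rcond=None);print(x,res,rk,sv)
# spacer
t=cv2.imread('pics/top3.png');hsv=cv2.cvtColor(t,cv2.COLOR_BGR2HSV)
m=(hsv[:,:,1]<60).astype(np.uint8)
m2=np.zeros_like(m);m2[170:230,310:365]=m[170:230,310:365]
n,lab,st,ce=cv2.connectedComponentsWithStats(m2)
k=1+np.argmax(st[1:,4]);print(st[k],ce[k])
c=cv2.findContours((lab==k).astype(np.uint8),cv2.RETR_EXTERNAL,cv2.CHAIN_APPROX_NONE)[0][0]
box=cv2.boxPoints(cv2.minAreaRect(c));ct=cam('top');P=plane(ct,box,44);print(box,P.round(1),P.mean(0))
print('centroid on plane44',plane(ct,[ce[k]],44))
cv2.imwrite('pics/tz3.png',cv2.resize(t[160:240,290:380],None,fx=7,fy=7,interpolation=cv2.INTER_CUBIC))
E
```

```text
d 79.99 d 79.97 d 80.05 d 79.95 d 80.05 d 79.96 d 79.98 d 79.94 d 79.98 d 80.01 [ 2.00951014e-01 -1.88985912e+02  5.20069185e+02 -7.78739575e-01
  5.72305707e+01  4.08783234e+02] [1.18402763] 6 [5.46501785 5.46501785 0.3539017  0.3539017  0.09128787 0.09128787]
[330 183  20  29 480] [339.77083333 197.04583333]
[[329.52307 184.18463]
 [346.5077  182.06155]
 [349.98462 209.87695]
 [333.      212.00003]] [[ 563.6 -153.6   44. ]
 [ 567.9 -197.5   44. ]
 [ 496.3 -203.8   44. ]
 [ 492.1 -160.1   44. ]] [ 530.00617246 -178.74830503   44.        ]
centroid on plane44 [[ 529.90497678 -178.75225523   44.        ]]
```

View pics/tz3.png

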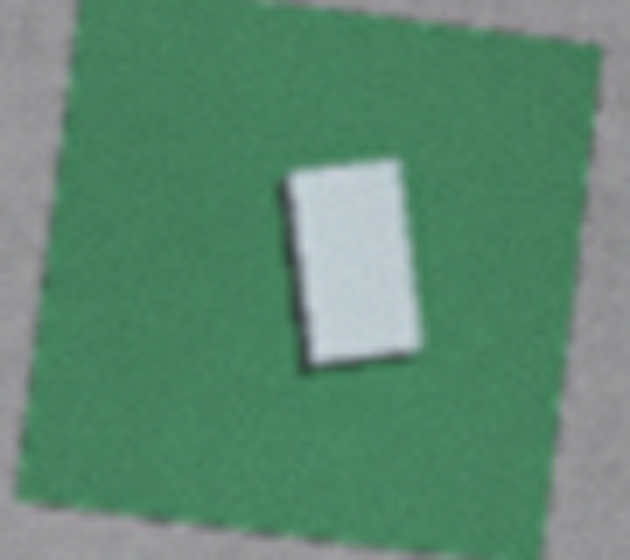

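The cover stands on the pad. The spacer centre is about (530,−179) with yaw of about 5°, and its hole is on the +x end. I'll go back over it.

Emit:
servo_tool:
  motion:
    - {"slide": [0, 0, -0.8], "rotation": [0, 0, 0], "jaw": 1}
    - {"slide": [-0.4, 0.55, -0.6], "rotation": [0, 0, 0], "jaw": 1}
    - {"slide": [-0.56, 0.78, -0.5], "rotation": [0, 0, 0], "jaw": 1}
    - {"slide": [-0.56, 0.78, -0.5], "rotation": [0, 0, 0], "jaw": 1}
    - {"slide": [-0.56, 0.78, 0], "rotation": [0, 0, 0], "jaw": 1}
    - {"slide": [-0.56, 0.78, 0], "rotation": [0, 0, 0], "jaw": 1}
    - {"slide": [-0.56, 0.78, 0], "rotation": [0, 0, 0], "jaw": 1}
    - {"slide": [-0.56, 0.78, 0], "rotation": [0, 0, 0], "jaw": 1}

```text
time_s: 9.2
position: [512.5, 35.8, 258.6]
ee_rot: [0.938, 0.348, -0.0, -0.0]
ft_force: [0.6, -0.6, -0.0]
opening: 1.002
```

Emit:
servo_tool:
  motion:
    - {"slide": [-0.56, 0.78, 0], "rotation": [0, 0, 0], "jaw": 1}
    - {"slide": [-0.56, 0.78, 0], "rotation": [0, 0, 0], "jaw": 1}
    - {"slide": [-0.56, 0.78, 0], "rotation": [0, 0, 0], "jaw": 1}
    - {"slide": [-0.56, 0.78, 0], "rotation": [0, 0, 0], "jaw": 1}
    - {"slide": [-0.56, 0.78, 0], "rotation": [0, 0, 0], "jaw": 1}
    - {"slide": [-0.56, 0.78, 0], "rotation": [0, 0, 0], "jaw": 1}
    - {"slide": [-0.56, 0.78, 0], "rotation": [0, 0, 0], "jaw": 1}
    - {"slide": [-0.4, 0.55, 0], "rotation": [0, 0, 0], "jaw": 1}

```text
time_s: 10.0
position: [531.8, -186.1, 258.3]
ee_rot: [0.938, 0.347, -0.0, -0.0]
ft_force: [0.1, 0.7, 0.3]
opening: 0.999
```

Emit:
servo_tool:
  motion:
    - {"slide": [0, 0, 0], "rotation": [0, -1, 0], "jaw": 1}
    - {"slide": [0, 0, 0], "rotation": [0, -1, 0], "jaw": 1}
    - {"slide": [0, 0, 0], "rotation": [0, -1, 0], "jaw": 1}
    - {"slide": [0, 0, 0], "rotation": [0, 0, 0], "jaw": 1}

```text
time_s: 10.4
position: [532.7, -182.9, 256.6]
ee_rot: [0.925, 0.345, -0.148, 0.053]
ft_force: [1.1, -0.4, -0.4]
opening: 1.001
```

```bash
python3 log.py
```

```text
10.4 [-0.34   0.436  0.195  1.494 -0.272  2.111] [ 532.7 -182.9  256.6] [[0.718, 0.654, -0.238], [0.622, -0.757, -0.201], [-0.311, -0.003, -0.95]] [ 1.1 -0.4 -0.4] 1.001
```

```bash
cat > fk.py <<'E'
from h import *
import json,itertools
from scipy.optimize import least_squares
C=np.array([[0,0,1],[1,0,0],[0,1,0]],float)
rz=lambda a:R.from_euler('z',a).as_matrix();ry=lambda a:R.from_euler('y',a).as_matrix();rx=lambda a:R.from_euler('x',a).as_matrix()
def fk(q,P):
    s5,s6,c,h,L4,L5,A,Cc,D,lat=P
    a=q[1]-q[2];b=a+q[3]
    w=np.array([A*np.sin(q[1])+Cc*np.sin(a)+D*np.cos(a),lat,h+A*np.cos(q[1])+Cc*np.cos(a)-D*np.sin(a)])
    Rw=ry(b)@rz(s5*q[4])
    p=w+ry(b)@[L4,0,0]+Rw@[L5,0,0]
    return rz(q[0])@p, rz(q[0])@Rw@rx(s6*q[5]+c)@C
def fit():
    L=[json.loads(l) for l in open('log.jsonl')];best=None
    for s5,s6,c0 in itertools.product((1,-1),(1,-1),(0,1.57,3.14,-1.57)):
        def f(v):
            e=[]
            for q,p,o in L:
                pp,Rm=fk(q,[s5,s6,*v]);e+=list(pp-p)+list(200*(Rm-R.from_quat(o).as_matrix()).ravel())
            return e
        r=least_squares(f,[c0,170,150,200,520,57,409,80])
        if best is None or r.cost<best[0]:best=(r.cost,[s5,s6,*r.x],r.fun)
    return best
if __name__=='__main__':
    b=fit();print(b[0],np.round(b[1],3),np.abs(b[2]).max())
    json.dump(list(map(float,b[1])),open('P.json','w'))
E
python3 fk.py
```

```text
5.823021569229741e-25 [  1.      1.     -1.571 233.1   140.4   278.2   518.5    55.6   409.5
  80.   ] 5.115907697472721e-13
```

```bash
cat > ik.py <<'E'
from fk import *
P=json.load(open('P.json'))
lo=np.array([-2.76,-.86,-1.03,-2.2,-1.47,-3.14])+.04;hi=np.array([2.76,1.69,1.26,2.34,1.5,3.14])-.04
def ik(p,Rm,q0):
    def f(q):
        a,b=fk(q,P);return np.r_[(a-p)/100,(b-Rm).ravel()]
    r=least_squares(f,np.clip(q0,lo+1e-3,hi-1e-3),bounds=(lo,hi));return r.x,np.linalg.norm(r.fun)
def horiz(psi,tilt=0):
    z=np.array([np.cos(psi)*np.cos(tilt),np.sin(psi)*np.cos(tilt),-np.sin(tilt)]);x=np.array([np.cos(psi)*np.sin(tilt),np.sin(psi)*np.sin(tilt),np.cos(tilt)])
    return np.stack([x,np.cross(z,x),z],1)
E
python3 - <<'E'
from ik import *
rng=np.random.default_rng(0)
q0=manip.sense()['joints']
for z in (150,200):
  for psi in range(-180,180,15):
    Rm=horiz(np.radians(psi));p=np.array([530,-172,z])-3*Rm[:,2]
    sols=[]
    for k in range(12):
        q,e=ik(p,Rm,q0 if k==0 else rng.uniform(lo,hi))
        if e<1e-3: sols.append(q)
    if sols:
        q=min(sols,key=lambda q:np.abs(q-q0).sum());print(z,psi,q.round(2))
E
```

```text
150 -105 [ 0.03  1.13  0.16  2.17 -1.28  0.  ]
150 45 [-1.    1.   -0.22  1.93  1.35  0.  ]
150 60 [-0.96  1.07  0.01  2.08  1.14  0.  ]
150 75 [-0.9   1.16  0.26  2.23  0.94  0.  ]
200 -105 [ 0.03  1.05  0.14  2.23 -1.28 -0.  ]
200 45 [-1.    0.91 -0.23  2.    1.35  0.  ]
200 60 [-0.96  1.   -0.    2.14  1.14  0.  ]
200 75 [-0.9   1.09  0.24  2.29  0.94  0.  ]
```

```bash
python3 - <<'E'
from ik import *
rng=np.random.default_rng(0)
q0=manip.sense()['joints']
for z in (150,):
  for psi in range(-180,180,15):
    Rm=horiz(np.radians(psi))@np.diag([-1,-1,1]);p=np.array([530,-172,z])-3*Rm[:,2]
    sols=[]
    for k in range(14):
        q,e=ik(p,Rm,q0 if k==0 else rng.uniform(lo,hi))
        if e<1e-3: sols.append(q)
    for q in sorted(sols,key=lambda q:np.abs(q-q0).sum())[:1]:print(z,psi,q.round(2))
# grasp
for f in (1,-1):
    y=np.radians(5);x=f*np.array([np.cos(y),np.sin(y),0]);zz=np.array([0,0,-1.]);Rm=np.stack([x,np.cross(zz,x),zz],1)
    print(f,ik(np.array([530,-179,28]),Rm,[-.4,.4,-.4,.8,0,2.6 if f>0 else -.5]))
E
```

```text
1 (array([-4.69207037e-01,  4.52597521e-01, -3.40575410e-01,  7.77623396e-01,
        2.56491999e-12,  2.58511915e+00]), np.float64(5.759925437114921e-11))
-1 (array([-4.69207037e-01,  4.52597521e-01, -3.40575410e-01,  7.77623396e-01,
        2.62307840e-12, -5.56473500e-01]), np.float64(5.922543895071652e-11))
```

```bash
python3 - <<'E'
from ik import *
def Rdown(y):
    x=np.array([np.cos(y),np.sin(y),0]);zz=np.array([0,0,-1.]);return np.stack([x,np.cross(zz,x),zz],1)
q=np.array([-.47,.45,-.34,.78,0,2.585])
for psi in (50,60,70):
  for pos in ([530,-172,200],[540,-150,180],[530,-172,165]):
    qq=ik(np.array([530,-179,28]),Rdown(np.radians(5)),q)[0];bad=0;tr=[]
    path=[(np.array([530,-179,28+k*(pos[2]-28)/8]),Rdown(np.radians(5))) for k in range(9)]
    path+=[(np.array(pos),Rdown(np.radians(5+(psi-5)*k/10))) for k in range(11)]
    path+=[(np.array(pos),Rdown(np.radians(psi))@ry(np.radians(6*k))) for k in range(1,16)]
    mx=0
    for p,Rm in path:
        q2,e=ik(p,Rm,qq);bad=max(bad,e);mx=max(mx,np.abs(q2-qq).max());qq=q2;tr.append(q2)
    print(psi,pos,'err',bad,'maxstep',mx,qq.round(2),np.min(tr,0).round(2),np.max(tr,0).round(2), fk(qq,P)[1].round(2).tolist())
ct=cam('top');print(plane(ct,[[390,289],[415,265],[363,312],[440,183]],60).round(0))
E
```

```text
50 [530, -172, 200] err 1.0101368591797552e-09 maxstep 0.3431844411526744 [-0.99  0.94 -0.16  2.05  1.28  0.  ] [-0.99  0.25 -0.34  0.78 -0.    0.  ] [-0.46  0.94 -0.1   2.05  1.28  2.6 ] [[0.0, 0.77, 0.64], [0.0, -0.64, 0.77], [1.0, 0.0, -0.0]]
50 [540, -150, 180] err 1.5062744631129408e-09 maxstep 0.3977161084669397 [-0.94  0.96 -0.18  2.    1.32  0.  ] [-0.94  0.26 -0.36  0.78 -0.    0.  ] [-0.41  0.96 -0.13  2.    1.32  2.64] [[0.0, 0.77, 0.64], [0.0, -0.64, 0.77], [1.0, 0.0, -0.0]]
50 [530, -172, 165] err 1.5282188295857249e-09 maxstep 0.3431844411496997 [-0.99  1.   -0.15  2.    1.28  0.  ] [-0.99  0.28 -0.34  0.78 -0.    0.  ] [-0.46  1.   -0.15  2.    1.28  2.6 ] [[0.0, 0.77, 0.64], [0.0, -0.64, 0.77], [1.0, 0.0, -0.0]]
60 [530, -172, 200] err 2.5566644709183798e-09 maxstep 0.22529852479784146 [-0.95  1.   -0.    2.14  1.14  0.  ] [-0.95  0.29 -0.34  0.78 -0.    0.  ] [-0.46  1.   -0.    2.14  1.14  2.6 ] [[0.0, 0.87, 0.5], [0.0, -0.5, 0.87], [1.0, 0.0, -0.0]]
60 [540, -150, 180] err 8.34331088314833e-10 maxstep 0.24899897148043296 [-0.92  1.02 -0.03  2.1   1.18  0.  ] [-0.92
[... 493 characters left out ...]
3  -0.34  0.78 -0.    0.  ] [-0.46  1.06  0.16  2.24  1.01  2.6 ] [[0.0, 0.94, 0.34], [0.0, -0.34, 0.94], [1.0, 0.0, -0.0]]
70 [540, -150, 180] err 1.5425034814832051e-09 maxstep 0.1775251766094601 [-0.88  1.08  0.13  2.2   1.04  0.  ] [-0.88  0.31 -0.34  0.78 -0.    0.  ] [-0.41  1.08  0.13  2.2   1.04  2.64] [[0.0, 0.94, 0.34], [0.0, -0.34, 0.94], [1.0, 0.0, -0.0]]
70 [530, -172, 165] err 1.518772218206054e-09 maxstep 0.16404227396040638 [-0.91  1.11  0.16  2.2   1.01  0.  ] [-0.91  0.32 -0.34  0.78 -0.    0.  ] [-0.46  1.11  0.16  2.2   1.01  2.6 ] [[0.0, 0.94, 0.34], [0.0, -0.34, 0.94], [1.0, 0.0, -0.0]]
[[ 293. -297.   60.]
 [ 351. -363.   60.]
 [ 237. -227.   60.]
 [ 558. -438.   60.]]
```

The measured motion gives an exact kinematic model. Pointing the tool straight outward is out of reach, but level at 60° azimuth with the tool x axis up works. I'll undo the test tilt and turn the tool yaw to 5°.

Emit:
servo_tool:
  motion:
    - {"slide": [0, 0, 0], "rotation": [0, 1, 0], "jaw": 1}
    - {"slide": [0, 0, 0], "rotation": [0, 1, 0], "jaw": 1}
    - {"slide": [0, 0, 0], "rotation": [0, 1, 0], "jaw": 1}
    - {"slide": [0, 0, 0], "rotation": [0, 0, 1], "jaw": 1}
    - {"slide": [0, 0, 0], "rotation": [0, 0, 1], "jaw": 1}
    - {"slide": [0, 0, 0], "rotation": [0, 0, 1], "jaw": 1}
    - {"slide": [0, 0, 0], "rotation": [0, 0, 1], "jaw": 1}
    - {"slide": [0, 0, 0], "rotation": [0, 0, 1], "jaw": 1}

```text
time_s: 11.2
position: [531.6, -184.6, 259.1]
ee_rot: [0.996, 0.091, 0.001, -0.0]
ft_force: [-0.1, 0.2, -0.3]
opening: 1.002
```

Emit:
servo_tool:
  motion:
    - {"slide": [0, 0, 0], "rotation": [0, 0, 0.95], "jaw": 1}
    - {"slide": [0, 0, 0], "rotation": [0, 0, 0], "jaw": 1}

```text
time_s: 11.4
position: [531.6, -184.5, 259.0]
ee_rot: [0.999, 0.043, 0.001, -0.0]
ft_force: [-0.6, 1.2, -0.4]
opening: 0.996
```

```bash
python3 log.py; python3 - <<'E'
from h import *
s=manip.sense();im=manip.capture('wrist')[:,:,::-1].copy();cv2.imwrite('pics/w2.png',im)
c=cam('wrist',s)
hsv=cv2.cvtColor(im,cv2.COLOR_BGR2HSV);m=(hsv[:,:,1]<60).astype(np.uint8)
u=proj(c,[[530,-179,44]])[0].astype(int);print(u)
x0,y0=u-[75,75];mm=np.zeros_like(m);mm[y0:y0+150,x0:x0+150]=m[y0:y0+150,x0:x0+150]
n,lab,st,ce=cv2.connectedComponentsWithStats(mm);k=lab[u[1],u[0]];print(st[k],ce[k])
ctr=cv2.findContours((lab==k).astype(np.uint8),cv2.RETR_EXTERNAL,cv2.CHAIN_APPROX_NONE)[0][0]
box=cv2.boxPoints(cv2.minAreaRect(ctr));Q=plane(c,box,44);print(box,Q.round(1),Q.mean(0))
E
```

```text
11.4 [-4.770e-01  2.860e-01  2.300e-02  1.306e+00  1.000e-03  2.578e+00] [ 531.6 -184.5  259. ] [[0.996, 0.086, 0.002], [0.086, -0.996, 0.0], [0.002, -0.0, -1.0]] [-0.6  1.2 -0.4] 0.996
[276 180]
[ 254  137   45   80 3466] [276.271206   176.18234276]
[[254. 137.]
 [298. 137.]
 [298. 216.]
 [254. 216.]] [[ 567.5 -156.2   44. ]
 [ 570.9 -195.    44. ]
 [ 497.3 -202.3   44. ]
 [ 493.7 -160.9   44. ]] [ 532.34589461 -178.5694328    44.        ]
```

View pics/w2.png

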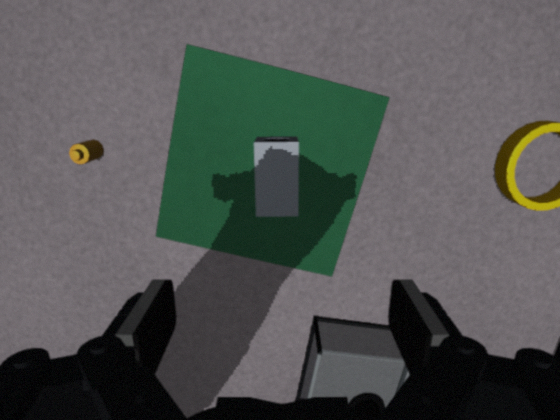

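The spacer top face spans (254–298, 141–216) and is square to the jaws, with the dark hole edge at the +x end. Now I'll descend.

Emit:
servo_tool:
  motion:
    - {"slide": [-0.04, -0.19, 0.5], "rotation": [0, 0, 0], "jaw": 1}
    - {"slide": [0, 0, 0.95], "rotation": [0, 0, 0], "jaw": 1}
    - {"slide": [0, 0, 0.95], "rotation": [0, 0, 0], "jaw": 1}
    - {"slide": [0, 0, 0.95], "rotation": [0, 0, 0], "jaw": 1}
    - {"slide": [0, 0, 0.95], "rotation": [0, 0, 0], "jaw": 1}
    - {"slide": [0, 0, 0.95], "rotation": [0, 0, 0], "jaw": 1}
    - {"slide": [0, 0, 0.95], "rotation": [0, 0, 0], "jaw": 1}
    - {"slide": [0, 0, 0.7], "rotation": [0, 0, 0], "jaw": 1}
  force: 60

```text
time_s: 12.25
position: [529.4, -178.5, 50.1]
ee_rot: [0.999, 0.045, -0.0, -0.001]
ft_force: [-0.1, 0.3, -0.6]
opening: 0.997
```

Emit:
servo_tool:
  motion:
    - {"slide": [0, 0, 0.4], "rotation": [0, 0, 0], "jaw": 1}
    - {"slide": [0, 0, 0.25], "rotation": [0, 0, 0], "jaw": 0.8}
    - {"slide": [0, 0, 0], "rotation": [0, 0, 0], "jaw": 0.65}

```text
time_s: 12.55
position: [530.0, -178.7, 31.8]
ee_rot: [0.999, 0.044, -0.0, -0.0]
ft_force: [-0.8, -0.1, 0.4]
opening: 0.692
```

```bash
python3 log.py
```

```text
12.55 [-0.469  0.448 -0.336  0.787  0.     2.585] [ 530.  -178.7   31.8] [[0.996, 0.087, -0.0], [0.087, -0.996, 0.0], [-0.0, -0.0, -1.0]] [-0.8 -0.1  0.4] 0.692
```

Emit:
servo_tool:
  motion:
    - {"slide": [0, 0, 0.06], "rotation": [0, 0, 0], "jaw": 0.5}
    - {"slide": [0, 0, 0], "rotation": [0, 0, 0], "jaw": 0.35}
    - {"slide": [0, 0, 0], "rotation": [0, 0, 0], "jaw": 0.2}
    - {"slide": [0, 0, 0], "rotation": [0, 0, 0], "jaw": 0.2}
    - {"slide": [0, 0, 0], "rotation": [0, 0, 0], "jaw": 0.2}
    - {"slide": [0, 0, 0], "rotation": [0, 0, 0], "jaw": 0.2}

```text
time_s: 13.15
position: [531.1, -179.2, 31.4]
ee_rot: [0.999, 0.043, 0.001, 0.001]
ft_force: [0.1, 0.1, 6.2]
opening: 0.459
```

```bash
python3 log.py
```

```text
13.15 [-0.469  0.449 -0.337  0.783 -0.     2.586] [ 531.1 -179.2   31.4] [[0.996, 0.087, 0.002], [0.087, -0.996, -0.001], [0.002, 0.001, -1.0]] [0.1 0.1 6.2] 0.459
```

The jaws stopped at about 39 mm, so the spacer is gripped. Now the lift.

Emit:
servo_tool:
  motion:
    - {"slide": [0, 0, -0.2], "rotation": [0, 0, 0], "jaw": 0.2}
    - {"slide": [0, 0, -0.5], "rotation": [0, 0, 0], "jaw": 0.2}
    - {"slide": [0, 0, -0.8], "rotation": [0, 0, 0], "jaw": 0.2}
    - {"slide": [0, 0, -0.9], "rotation": [0, 0, 0], "jaw": 0.2}
    - {"slide": [0, 0, -0.9], "rotation": [0, 0, 0], "jaw": 0.2}
    - {"slide": [0, 0, -0.9], "rotation": [0, 0, 0], "jaw": 0.2}
    - {"slide": [0, 0, -0.8], "rotation": [0, 0, 0], "jaw": 0.2}
    - {"slide": [0, 0, -0.5], "rotation": [0, 0, 0], "jaw": 0.2}

```text
time_s: 13.95
position: [530.3, -178.7, 197.2]
ee_rot: [0.999, 0.043, 0.0, 0.0]
ft_force: [-0.2, -0.5, -1.8]
opening: 0.462
```

```bash
python3 log.py; python3 - <<'E'
from h import *
im=manip.capture('scene')[:,:,::-1];cv2.imwrite('pics/scene4.png',cv2.resize(im[100:280,120:320],None,fx=3.3,fy=3.3,interpolation=cv2.INTER_CUBIC))
E
```

```text
13.95 [-0.468  0.305 -0.104  1.161 -0.     2.586] [ 530.3 -178.7  197.2] [[0.996, 0.087, 0.001], [0.087, -0.996, -0.0], [0.001, 0.001, -1.0]] [-0.2 -0.5 -1.8] 0.462
```

View pics/scene4.png

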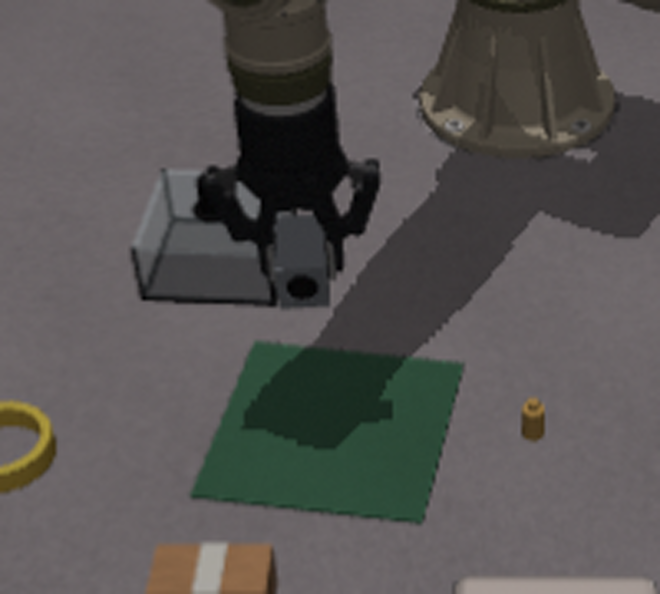

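The spacer is held level, with the hole facing the camera at zoomed (300,287). I'll yaw −55° about tool z, then pitch +90° about tool y.

Emit:
servo_tool:
  motion:
    - {"slide": [0, 0, 0], "rotation": [0, 0, -0.5], "jaw": 0.2}
    - {"slide": [0, 0, 0], "rotation": [0, 0, -0.9], "jaw": 0.2}
    - {"slide": [0, 0, 0], "rotation": [0, 0, -0.9], "jaw": 0.2}
    - {"slide": [0, 0, 0], "rotation": [0, 0, -0.9], "jaw": 0.2}
    - {"slide": [0, 0, 0], "rotation": [0, 0, -0.9], "jaw": 0.2}
    - {"slide": [0, 0, 0], "rotation": [0, 0, -0.9], "jaw": 0.2}
    - {"slide": [0, 0, 0], "rotation": [0, 0, -0.9], "jaw": 0.2}
    - {"slide": [0, 0, 0], "rotation": [0, 0, -0.9], "jaw": 0.2}

```text
time_s: 14.8
position: [529.4, -178.3, 194.2]
ee_rot: [0.92, 0.391, -0.001, -0.001]
ft_force: [0.7, 1.2, -2.2]
opening: 0.465
```

Emit:
servo_tool:
  motion:
    - {"slide": [0, 0, 0], "rotation": [0, 0, -0.9], "jaw": 0.2}
    - {"slide": [0, 0, 0], "rotation": [0, 0, -0.9], "jaw": 0.2}
    - {"slide": [0, 0, 0], "rotation": [0, 0, -0.57], "jaw": 0.2}
    - {"slide": [0, 0, 0], "rotation": [0, 0.3, 0], "jaw": 0.2}
    - {"slide": [0, 0, 0], "rotation": [0, 0.6, 0], "jaw": 0.2}
    - {"slide": [0, 0, 0], "rotation": [0, 0.6, 0], "jaw": 0.2}
    - {"slide": [0, 0, 0], "rotation": [0, 0.6, 0], "jaw": 0.2}
    - {"slide": [0, 0, 0], "rotation": [0, 0.6, 0], "jaw": 0.2}

```text
time_s: 15.6
position: [529.6, -178.3, 194.5]
ee_rot: [0.857, 0.495, 0.123, -0.072]
ft_force: [-0.1, 0.3, -2.4]
opening: 0.46
```

```bash
python3 log.py
```

```text
15.6 [-0.611  0.301 -0.145  1.152  0.284  1.479] [ 529.6 -178.3  194.5] [[0.48, 0.866, 0.139], [0.831, -0.5, 0.244], [0.281, -0.002, -0.96]] [-0.1  0.3 -2.4] 0.46
```

Emit:
servo_tool:
  motion:
    - {"slide": [0, 0, 0], "rotation": [0, 0.6, 0], "jaw": 0.2}
    - {"slide": [0, 0, 0], "rotation": [0, 0.6, 0], "jaw": 0.2}
    - {"slide": [0, 0, 0], "rotation": [0, 0.6, 0], "jaw": 0.2}
    - {"slide": [0, 0, 0], "rotation": [0, 0.6, 0], "jaw": 0.2}
    - {"slide": [0, 0, 0], "rotation": [0, 0.6, 0], "jaw": 0.2}
    - {"slide": [0, 0, 0], "rotation": [0, 0.6, 0], "jaw": 0.2}
    - {"slide": [0, 0, 0], "rotation": [0, 0.6, 0], "jaw": 0.2}
    - {"slide": [0, 0, 0], "rotation": [0, 0.6, 0], "jaw": 0.2}

```text
time_s: 16.4
position: [529.7, -178.5, 194.6]
ee_rot: [0.8, 0.462, 0.332, -0.192]
ft_force: [0.2, 0.2, -2.1]
opening: 0.459
```

Emit:
servo_tool:
  motion:
    - {"slide": [0, 0, 0], "rotation": [0, 0.6, 0], "jaw": 0.2}
    - {"slide": [0, 0, 0], "rotation": [0, 0.6, 0], "jaw": 0.2}
    - {"slide": [0, 0, 0], "rotation": [0, 0.6, 0], "jaw": 0.2}
    - {"slide": [0, 0, 0], "rotation": [0, 0.6, 0], "jaw": 0.2}
    - {"slide": [0, 0, 0], "rotation": [0, 0.6, 0], "jaw": 0.2}
    - {"slide": [0, 0, 0], "rotation": [0, 0.6, 0], "jaw": 0.2}
    - {"slide": [0, 0, 0], "rotation": [0, 0.6, 0], "jaw": 0.2}
    - {"slide": [0, 0, 0], "rotation": [0, 0.6, 0], "jaw": 0.2}

```text
time_s: 17.2
position: [530.0, -178.8, 194.7]
ee_rot: [0.692, 0.4, 0.521, -0.301]
ft_force: [-0.3, -0.3, -2.1]
opening: 0.46
```

```bash
python3 log.py
```

```text
17.2 [-0.943  0.757 -0.05   1.719  1.07   0.556] [ 530.  -178.8  194.7] [[0.138, 0.866, 0.48], [0.24, -0.5, 0.832], [0.961, 0.0, -0.277]] [-0.3 -0.3 -2.1] 0.46
```

Emit:
servo_tool:
  motion:
    - {"slide": [0, 0, 0], "rotation": [0, 0.6, 0], "jaw": 0.2}
    - {"slide": [0, 0, 0], "rotation": [0, 0.6, 0], "jaw": 0.2}
    - {"slide": [0, 0, 0], "rotation": [0, 0.6, 0], "jaw": 0.2}
    - {"slide": [0, 0, 0], "rotation": [0, 0.5, 0], "jaw": 0.2}
    - {"slide": [0, 0, 0], "rotation": [0, 0.36, 0], "jaw": 0.2}
    - {"slide": [-0.4, 0, 0], "rotation": [0, 0, 0], "jaw": 0.2}
    - {"slide": [-0.4, 0, 0], "rotation": [0, 0, 0], "jaw": 0.2}
    - {"slide": [-0.3, 0, 0], "rotation": [0, 0, 0], "jaw": 0.2}

```text
time_s: 18.0
position: [530.1, -178.7, 161.0]
ee_rot: [0.614, 0.355, 0.611, -0.352]
ft_force: [-0.1, -0.4, -1.3]
opening: 0.46
```

Emit:
servo_tool:
  motion:
    - {"slide": [0, 0, 0], "rotation": [0, 0, 0], "jaw": 0.2}
    - {"slide": [0, 0, 0], "rotation": [0, 0, 0], "jaw": 0.2}
    - {"slide": [0, 0, 0], "rotation": [0, 0, 0], "jaw": 0.2}
    - {"slide": [0, 0, 0], "rotation": [0, 0, 0], "jaw": 0.2}

```text
time_s: 18.4
position: [530.3, -178.9, 163.0]
ee_rot: [0.614, 0.355, 0.611, -0.352]
ft_force: [-0.3, -0.0, -1.9]
opening: 0.463
```

```bash
python3 log.py; python3 - <<'E'
from h import *
im=manip.capture('scene')[:,:,::-1];cv2.imwrite('pics/scene5.png',im)
cv2.imwrite('pics/scene5z.png',cv2.resize(im[110:270,130:400],None,fx=2.9,fy=2.9,interpolation=cv2.INTER_CUBIC))
cv2.imwrite('pics/top5.png',manip.capture('top')[:,:,::-1])
E
```

```text
18.4 [-0.961  1.055  0.022  2.098  1.134  0.009] [ 530.3 -178.9  163. ] [[0.001, 0.866, 0.5], [0.005, -0.5, 0.866], [1.0, 0.001, -0.005]] [-0.3 -0.  -1.9] 0.463
```

View pics/scene5z.png

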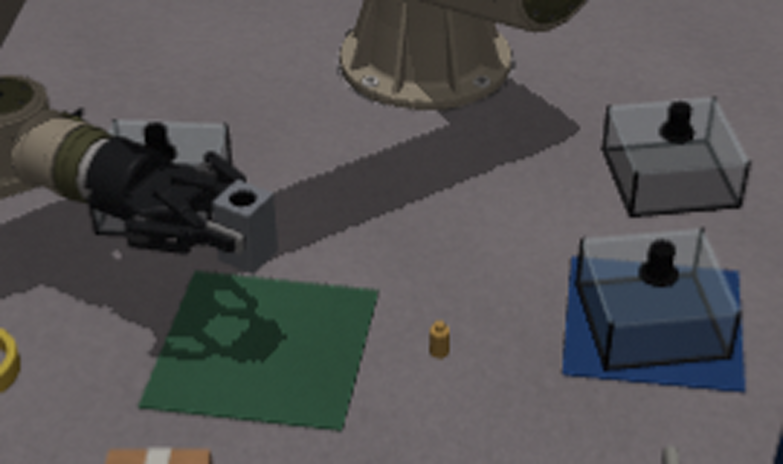

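View pics/top5.png

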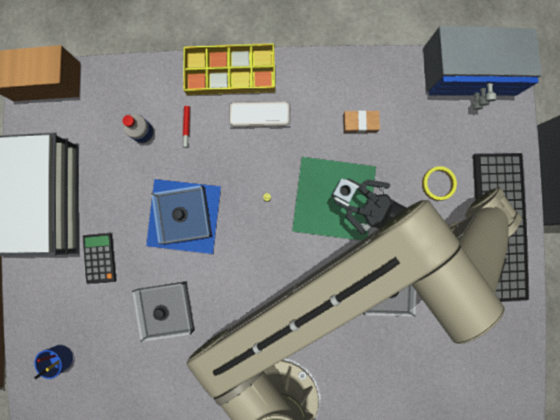

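The spacer is upright with the hole facing up: top view (346,189), zoomed scene view (242,197). The parked cover's knob is at top view (179,214). I'll check the numbers, then hand in.

```bash
python3 - <<'E'
from h import *
s=manip.sense();M=R.from_quat(s['ee_rot']).as_matrix()
print('spacer mid est',s['position']+M[:,2]*7.4,'tilt deg',np.degrees(np.arccos(M[2,0])),'qd',np.abs(s['qd']).max())
a=cv2.imread('pics/top5.png');k=a[195:232,160:200].max(2)<45
ys,xs=np.nonzero(k);ct=cam('top');u=[xs.mean()+160,ys.mean()+195];print(u,'knob',plane(ct,[u],100),'pad 494.9 231.1')
b=cv2.imread('pics/top0.png')
for n,(x,y,w,h) in dict(bottle=(115,105,45,45),gauge=(175,98,25,55),case=(222,95,75,35),carton=(336,103,50,32),tape=(418,160,42,45),calc=(78,228,45,62),standoff=(258,188,18,18)).items():
    A=a[y:y+h,x:x+w].astype(np.float32).mean(2);B=b[y:y+h,x:x+w].astype(np.float32).mean(2);print(n,np.round(cv2.phaseCorrelate(B,A)[0],2))
E
```

```text
spacer mid est [ 533.93660881 -172.52959528  162.82052882] tilt deg 0.2733066428960071 qd 0.003379488327693326
[np.float64(182.03846153846155), np.float64(215.42307692307693)] knob [[491.45232579 216.00657427 100.        ]] pad 494.9 231.1
bottle [0.53 0.44]
gauge [0.74 0.13]
case [ 0.48 -0.1 ]
carton [ 0.14 -0.08]
tape [0.67 0.62]
calc [0.36 0.01]
standoff [-0.01 -0.02]
```

```bash
python3 - <<'E'
from h import *
print(tri([cam('top'),cam('scene')],[[179.3,213.7],[130+661/2.9-.4,110+246/2.9-.4]]))
print(manip.hand_in())
E
```

```text
[495.92935174 224.51060723 102.29526229]
the job is handed in; nothing more can be done
None
```

I moved the dust cover to the blue pad and turned the spacer up on end. It was held by the gripper with the hole facing up when I handed in. `hand_in()` gives no verdict, so what follows is my own last measurements.

- **Cover:** I lifted it by the knob, lowered it onto the pad until the force showed contact, then let go and backed off.
    - The release pose and a two-camera fix put it 2–7 mm from the pad centre.
    - A rougher one-camera colour mask gave about 15 mm and disagreed with those, but it is still inside the 40 mm limit.
    - It looks flat on the pad in the pictures.
- **Spacer:** The hole was on the end farther from the robot, seen in the scene and wrist pictures. I gripped the spacer across its sides at 60 N, lifted it, and turned it upright.
    - **Position:** its centre is about (534, −173, 163) mm, roughly 159 mm above the mat and 5–6 mm from the mat's centre.
    - **Tilt:** the tool is 0.3° from vertical, and the top and scene pictures show the hole facing up.
    - **Hold:** the arm was still, with only a small hanging load (−1.9 N) and no sign of touching anything else.
- **Other items:** None of the seven bystanders shifted by more than about 1 pixel (2–3 mm, which is image noise).

The clock read about 18.5 s when I handed in, out of 58 s.

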